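# Feed the part-folded blank over the step into the bench folder and clamp it

## Robot

A 6-joint arm with a two-finger parallel gripper is mounted at the origin on the work surface. World frame = base frame: x ahead of the robot, y to its left, z up, the work surface at z = 0. Lengths are in mm, angles in rad, forces in N, time in s.
With the tool pointing down it reaches from about 225 to 725 mm from the base axis. Payload 3.1 kg.
Tool frame: the origin (TCP) lies at the very end of the fingers, on their centre line; the grasp point (between the pads) lies ctrl.pinch_z behind it (ctrl.pinch_z is the distance from the TCP to the grasp point, in mm); z points along the fingers, y is the direction in which the jaws open and shut (so a half turn about z gives the same grasp; the last joint's range is limited). The gripper opens to 85 mm and grips with 20 to 120 N. Pads are 22 mm wide; open, the fingers measure 114 mm over their backs; the gripper's body (76 mm by 85 mm) begins 54 mm behind the grasp point. The pads swing forward as they close: fully open they stand 13 mm farther back than shut.
Start: joints at [-1.279, 0.048, 0.099, 1.622, 0, 1.443], TCP at [213.963, -479.413, 231.312] pointing down, gripper open.
Joint ranges: [-2.91, 2.91], [-0.99, 1.94], [-1.21, 1.42], [-2.12, 2.29], [-1.49, 1.47], [-3.14, 3.14]. Speed limits (rad/s): [2.79, 2.79, 3.14, 3.14, 3.14, 3.14].

## Interface

Orientations are given as [roll, pitch, yaw] about the fixed x, y, z axes, in that order (R = Rz(yaw) Ry(pitch) Rx(roll)).
In Python, from bench import ctrl gives the robot as it stands.
- The arm moves only by the tool drive_tool, never from a script. Its argument "rows" is a list of rows, each a list of 2 entries, a list of its own where there are three numbers: the shift along the tool's x, y, z in m, then the turn about the tool's z in rad. In form: [[[x, y, z], yaw], ...]. A call has 1 to 12 rows; each row shifts and turns the pose as measured when the row begins, along the tool's axes as they then stand; what a row does not reach is not made up. A row lasts 1/8 s, in which the tool goes at most 62.5 mm and 10.7 degrees, less where a joint would pass 70% of its speed; a pose out of reach is approached as far as the arm can. A call with a gripper value outside its range is refused whole. "jaw" is the finger opening in m, from 0 to 0.0854, set as the call begins (left out, the last holds). The fingers move at their own pace and stop on an object; the grip force is fixed at half the most. Time passes only in rows, so rows that do not move let the fingers close. It gives the time, the measured TCP pose, the force and the opening at its end, in the units of the state.
- ctrl.get_state(): the state, without advancing time (a new reading comes with each control period).
- ctrl.snapshot(name): name is "scene" or "top"; returns a dict with "color" (400x640x3 uint8, blue, green, red), "fx", "fy", "cx", "cy" (pixels), "dist_coeffs" ([k1, k2, p1, p2, k3] as OpenCV has them; the pictures are not rectified), "T" (4x4, takes a point from camera to world coordinates). Camera axes: x right, y down, z forward; pixel columns grow to the right and rows downward; lengths in mm; the calibration is good to about 2 mm. A picture is of the moment at which its call begins. There is no depth.
- ctrl.close_job(): hands the job in, once; it reports no verdict.
Trained networks look in a picture, given as the dict that the camera call returned (one of the last four; its "shot" number tells which), for a name from the list of things; names that differ only in an ending like _2 or _b are one class to them, and where a whole thing is asked for, a point or a joint stands for the part that bears it (a point fixed in the world has none). Each returns a list of dicts, best first, with "p" (0 to 1); they miss things now and then, are a little off and sometimes report something else, mostly with a low value. They report only what shows in the picture. A call takes as long as a camera call. They do not tell look-alikes from the thing itself.
- ctrl.look_for(picture, target): "position" ([row, column] in pixels, amid what is visible of it).
The state is a dict: "time_s": time; "qpos": joint angles; "qd": joint speeds; "joint_torque": joint torques, N m; "tool_pos": TCP position; "orientation": TCP orientation; "force": force on the tool from outside, world axes, zero at the start; "moment": the same for the moment, N m; "gripper_width": finger opening in mm.
Only numpy, scipy, OpenCV 4.12 (cv2) and the standard library are available. Lean on these libraries where they do the work, as an engineer would, in place of code of your own. Each camera call takes 0.05 s, during which the arm holds its last target. There are 200 camera calls.

## Task

Slide the aluminium blank, lip trailing, from the feed board up over the small step and in under the folder's open clamp beam; do not carry it or tip it, and let it neither catch nor be forced. Push it gently but firmly home, square against both stop fingers of the back gauge, and only then swing the lever down until the beam nips the blank fast, and let go. Leave the other things alone.

Things in the scene. Friction and masses are not known exactly. Their poses are not given: they have to be found in the camera images.
- blank: Loose aluminium blank: flat sheet 140 mm wide (x), 170 mm long (y), 3 mm thick, about 0.25 kg. Its trailing 140 mm edge is folded up as a full-width lip 3 mm thick, top 33 mm above the underside. Origin: underside, centre of the sheet; +y from the lip to the flat leading edge (nose), z up. It starts on the feed board, its nose 15 to 60 mm short of the bed, a little askew.
- blank_lip (a point): Centre of the blank's lip, 18 mm above the sheet's underside, half-way along the lip, in the middle of its thickness: the place to pinch it from above or to push. 168.5 mm behind the nose. Axes as the blank's.
- nose_left (a point): Left corner of the blank's leading edge, on the underside (x = -70 mm, y = +85 mm in the blank's frame).
- nose_right (a point): Right corner of the blank's leading edge, on the underside (x = +70 mm, y = +85 mm in the blank's frame).
- folder: The folder, a green bench machine 340 mm wide, fixed to the bench: steel bed, two uprights, clamp beam, lever. Origin: on the bench, straight below bed_edge. y is the direction of feed, level, in under the beam; x to the right along the bed's edge; z up.
- bed_edge (a point): Middle of the front top edge of the steel bed, 85 mm above the bench. Axes as the folder's. The bed is level, 260 mm wide between the uprights (whose tops are 73 mm above it) and runs 140 mm in +y.
- beam: The clamp beam, a green bar with a steel nose in segments, over the bed's first 2 to 48 mm in y. Origin: middle of its underside at y = 0. Fully open (lever at 0) the underside is 12 mm above the bed; it comes down 10 mm per radian of lever. Its top is 46 mm above its underside.
- feed_edge (a point): Middle of the top rear edge of the folding leaf, 2.5 mm in front of the bed's edge. The steel leaf (50 mm) and the plywood feed board flush with it (215 mm long, 270 mm wide) are one fixed level surface in front of the bed, 3 to 6 mm lower than the bed: that is the step. Axes as the folder's.
- gauge: The back gauge: a dark bar fixed on the bed behind the beam, along x. Origin: on the bed, under the middle of the bar's front face, 94 to 102 mm in from the bed's edge. Under the bar two steel stop fingers (18 mm wide, 11 mm high, at x = -45 and +45 mm, locked) stand forward of it by 8 to 40 mm, both alike, set by hand and not measured: find them by feel. A push of 3 to 10 N seats the blank; over 15 N would shift them.
- lever (a joint): Eccentric lever at the folder's right-hand (+x) end; lowers the beam. 0 rad: open, arm 65 degrees above the level, pointing to -y; grows as the ball is swung forward (-y) and down. The beam bites a 3 mm blank at 0.85 to 0.95 rad; end of travel 1.2 rad. Stiff, about 4 N at the ball, more once the beam bites; stays where it is left. 10 to 25 N on the ball clamps well.
- lever_ball (a point): Centre of the black ball, 32 mm in diameter, at the end of the lever. The lever turns about a level axis along the folder's x through x = +166, y = +36, z = +47 mm from bed_edge; the ball's centre is 130 mm from that axis.
- angle: Bystander: a small finished aluminium angle, 22 x 70 x 28 mm, lying at the left edge of the feed board. Origin: underside centre.
- mallet: Bystander: mallet with a black rubber head (60 mm thick, 100 mm long) and wooden handle, on the bench. Origin: under the head.
- snips: Bystander: tin snips with black grips, 230 mm long, flat on the bench. Origin: under the pivot.
- rivet_jar: Bystander: small jar, 64 mm wide, 85 mm high, on the bench. Origin: underside centre.
- oil_can: Bystander: dark can, 54 mm wide, 130 mm high, on the bench. Origin: underside centre.
- square: Bystander: steel try square, blade 150 mm, flat on the bench. Origin: under the blade's root in the stock.
Not all that is in view belongs to the job. There is more than one size of the blank; the one meant has the size given above.

How it is judged:
By the outcome, as a careful person would: the job done as asked, in the order asked, and still so for the second after the job is handed in, with the robot touching nothing.
It also fails if it takes over 72 s, if anything falls off the work surface, if the arm or the gripper's body presses on something with over 40 N, if the wrist force passes 120 N, or if a joint passes its speed limit or range.

## Working session

There is one attempt and no reset: what is moved stays moved. The work goes in short steps, Python scripts to look and compute and a tool call to move; the robot and the scene stay as the last step left them, time stands still between calls to the robot, and variables do not carry over. Pictures are saved under pics/ and viewed, on a budget of 10 in all, crops included, one or two more only if the job needs it, and the job is handed in when it is done.

Besides the shell and the picture viewer there is one more tool, called in YAML: its name, and indented under it one key for each argument. drive_tool: Moves the arm, as the interface text tells. Its arguments: {"type":"object","properties":{"rows":{"type":"array"},"jaw":{"type":"number"}},"required":["rows"]}

```bash
mkdir -p pics; cat > h.py <<'E'
import numpy as np, cv2
from bench import ctrl
def K(p): return np.array([[p['fx'],0,p['cx']],[0,p['fy'],p['cy']],[0,0,1.]])
def ray(p,uv):
    q=cv2.undistortPoints(np.array([[uv]],float),K(p),np.array(p['dist_coeffs'],float))[0,0]
    T=np.array(p['T']); return T[:3,3],T[:3,:3]@np.array([q[0],q[1],1.])
def atz(p,uv,z):
    o,d=ray(p,uv); return o+d*(z-o[2])/d[2]
def proj(p,X):
    T=np.linalg.inv(np.array(p['T'])); X=np.atleast_2d(X).astype(float)
    r,_=cv2.Rodrigues(T[:3,:3]); return cv2.projectPoints(X,r,T[:3,3],K(p),np.array(p['dist_coeffs'],float))[0][:,0]
def tri(a,ua,b,ub):
    o1,d1=ray(a,ua);o2,d2=ray(b,ub);s=np.linalg.lstsq(np.c_[d1,-d2],o2-o1,rcond=None)[0]
    x,y=o1+s[0]*d1,o2+s[1]*d2; return (x+y)/2,np.linalg.norm(x-y)
E
python3 - <<'E'
from h import *
P={}
for n in('scene','top'):
    p=ctrl.snapshot(n);P[n]=p;cv2.imwrite(f'pics/{n}0.png',p['color']);print(n,np.array(p['T']).round(3).tolist())
    for t in 'blank blank_lip nose_left nose_right folder bed_edge beam feed_edge gauge lever lever_ball angle'.split():
        print(t,[(np.round(d['position']).tolist(),round(d['p'],2)) for d in ctrl.look_for(p,t)][:3])
s=ctrl.get_state();print(ctrl.pinch_z,s)
E
```

```text
scene [[-0.401, 0.702, -0.588, 1114.073], [0.916, 0.302, -0.264, 254.845], [-0.007, -0.645, -0.764, 987.108], [0.0, 0.0, 0.0, 1.0]]
blank [([139.0, 279.0], 0.81), ([226.0, 304.0], 0.72), ([261.0, 368.0], 0.47)]
blank_lip [([228.0, 303.0], 0.93), ([142.0, 282.0], 0.91)]
nose_left [([228.0, 304.0], 0.96), ([142.0, 281.0], 0.94)]
nose_right [([141.0, 279.0], 0.98), ([225.0, 306.0], 0.89), ([245.0, 290.0], 0.65)]
folder [([264.0, 365.0], 0.75), ([274.0, 329.0], 0.41)]
bed_edge [([261.0, 364.0], 0.86)]
beam [([233.0, 360.0], 0.68)]
feed_edge [([242.0, 286.0], 0.59)]
gauge [([256.0, 390.0], 0.73)]
lever [([273.0, 330.0], 0.67)]
lever_ball [([273.0, 329.0], 0.57), ([241.0, 474.0], 0.38)]
angle [([190.0, 308.0], 0.82)]
top [[-0.015, -0.996, 0.084, 390.265], [-1.0, 0.014, -0.013, -10.564], [0.012, -0.084, -0.996, 1398.913], [0.0, 0.0, 0.0, 1.0]]
blank [([194.0, 316.0], 0.96), ([321.0, 412.0], 0.93), ([192.0, 186.0], 0.15)]
blank_lip [([323.0, 406.0], 0.96), ([192.0, 314.0], 0.93)]
nose_left [([317.0, 408.0], 0.96), ([194.0, 313.0], 0.74)]
nose_right [([192.0, 315.0], 0.94), ([319.0, 406.0], 0
[... 391 characters left out ...]
51.0], 0.48)]
18.700000000000003 {'time_s': 1.3, 'qpos': array([-1.27881369e+00,  4.80246262e-02,  9.91978373e-02,  1.62200329e+00,
        5.98937834e-06,  1.44295850e+00]), 'qd': array([ 0.00011986, -0.00066408, -0.00125606, -0.00050386,  0.00018648,
       -0.00043332]), 'joint_torque': array([-1.15439270e-04, -3.38649452e+01,  3.20153153e+01,  1.44036108e-03,
       -1.91675585e-04,  3.10652005e-06]), 'tool_pos': array([ 213.95761593, -479.41379067,  231.29764897]), 'orientation': array([-3.14155995e+00, -1.02429554e-05,  4.19820460e-01]), 'force': array([-0.48632122,  0.03011636,  0.14854335]), 'moment': array([-0.01157956,  0.03568978,  0.04354219]), 'gripper_width': 85.50395644682997}
```

View images.

View pics/scene0.png

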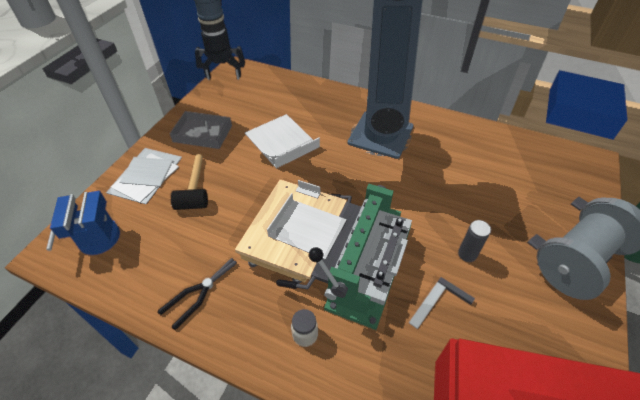

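View pics/top0.png

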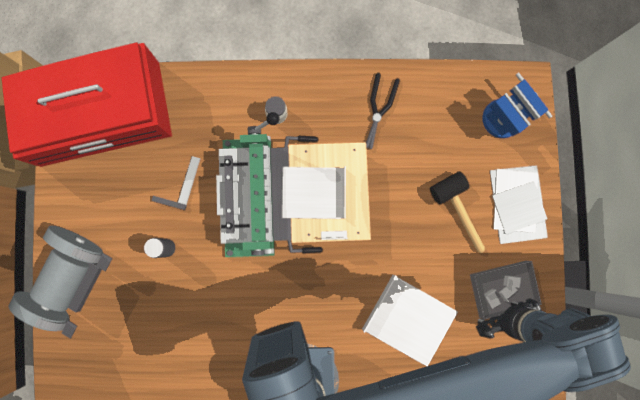

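```bash
python3 - <<'E'
import cv2
a=cv2.imread('pics/top0.png')[90:310,170:430]
cv2.imwrite('pics/top0c.png',cv2.resize(a,(708,600),interpolation=cv2.INTER_CUBIC))
E
```

```text
(no output)
```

View pics/top0c.png

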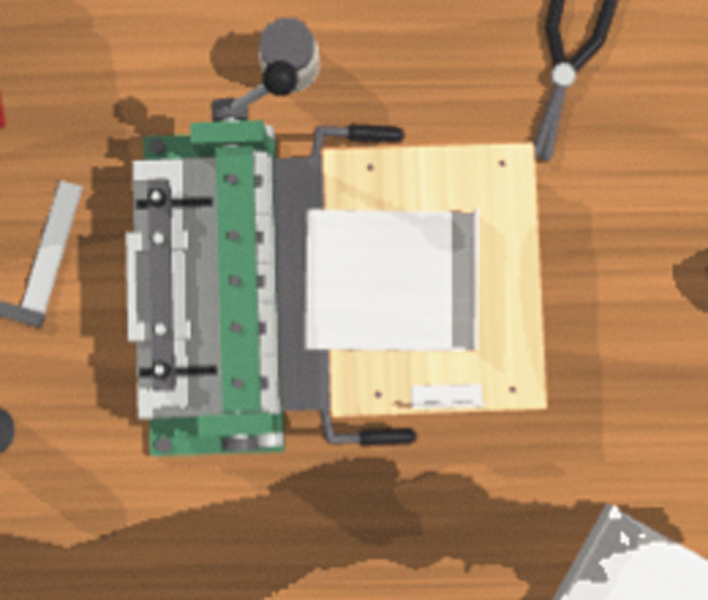

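```bash
cat > m.py <<'E'
from h import *
def refine(g,a,b,w=5,n=40):
    a,b=np.array(a,float),np.array(b,float);d=(b-a)/np.linalg.norm(b-a);nn=np.array([-d[1],d[0]]);P=[]
    t=np.arange(-w,w+.01,.25)
    for f in np.linspace(.1,.9,n):
        q=a+f*(b-a)+t[:,None]*nn
        v=cv2.remap(g,q[:,0].astype(np.float32)[None],q[:,1].astype(np.float32)[None],cv2.INTER_LINEAR)[0].astype(float)
        k=np.abs(np.gradient(cv2.GaussianBlur(v[None],(0,0),2)[0]));P.append(q[k.argmax()])
    P=np.array(P);l=cv2.fitLine(P.astype(np.float32),cv2.DIST_HUBER,0,.01,.01).ravel()
    return l[2:],l[:2],np.median(np.abs((P-l[2:])@np.array([-l[1],l[0]])))
def X(l,m):
    s=np.linalg.solve(np.c_[l[1],-m[1]],m[0]-l[0]);return l[0]+s[0]*l[1]
E
python3 - <<'E'
from m import *
p=ctrl.snapshot('top');g=cv2.cvtColor(p['color'],cv2.COLOR_BGR2GRAY);S=np.array([2.723,2.727]);O=np.array([170,90])
c=lambda u,v:np.array([u,v])/S+O
L={'nose':refine(g,c(307,215),c(305,345)),'bright':refine(g,c(310,210),c(445,212)),'bleft':refine(g,c(310,349),c(445,349)),
'lip':refine(g,c(478,215),c(474,345)),'board_back':refine(g,c(533,150),c(546,400)),'bR':refine(g,c(325,149),c(530,143)),'bL':refine(g,c(335,415),c(545,408)),
'leafboard':refine(g,c(322,160),c(329,400),3),'bed':refine(g,c(274,165),c(282,400),4)}
ZB=81
zz={'nose':84,'bright':84,'bleft':84,'lip':ZB+33}
for n,l in L.items():
    e=[atz(p,l[0]+s*l[1],zz.get(n,ZB)) for s in(-20,20)];d=e[1]-e[0]
    print(n,'res%.2f'%l[2],((e[0]+e[1])/2).round(1)[:2],'ang %.2f'%np.degrees(np.arctan2(d[1],d[0])))
for a,b in(('nose','bright'),('nose','bleft')):print(a,b,atz(p,X(L[a],L[b]),84).round(1))
for a,b in(('lip','bright'),('lip','bleft')):print(a,b,atz(p,X(L[a],L[b]),84).round(1),'@114',atz(p,X(L[a],L[b]),114).round(1))
for a,b in(('board_back','bR'),('board_back','bL'),('leafboard','bR'),('leafboard','bL')):print(a,b,atz(p,X(L[a],L[b]),ZB).round(1))
for n in('bed',):print([atz(p,L[n][0]+s*L[n][1],85).round(1) for s in(-40,40)])
s=ctrl.snapshot('scene')
print('ball',tri(p,c(280,77),s,(316,254)))
for q in((320,132),(360,131),(403,134)):print('handle@85',atz(p,c(*q),85).round(0),atz(p,c(*q),60).round(0))
a=s['color'][165:330,220:430];cv2.imwrite('pics/s1.png',cv2.resize(a,None,fx=3.6,fy=3.6,interpolation=cv2.INTER_CUBIC))
E
```

```text
nose res0.01 [533.2  43. ] ang -1.49
bright res0.59 [600.3 -28.9] ang -94.51
bleft res0.09 [462.4 -29.4] ang -91.35
lip res0.08 [ 526.  -123.2] ang -1.51
board_back res0.08 [ 536.7 -193.2] ang -178.80
bR res0.09 [668.6 -80. ] ang -89.29
bL res0.01 [397.5 -90.6] ang -88.95
leafboard res0.86 [530.   22.4] ang -178.83
bed res0.23 [551.4  75.4] ang -178.59
nose bright [605.9  41.1  84. ]
nose bleft [464.1  44.8  84. ]
lip bright [ 592.6 -127.5   84. ] @114 [ 588.  -124.9  114. ]
lip bleft [ 460.2 -124.    84. ] @114 [ 458.6 -121.5  114. ]
board_back bR [ 670.  -190.6   81. ]
board_back bL [ 399.4 -196.3   81. ]
leafboard bR [667.4  25.3  81. ]
leafboard bL [395.4  19.7  81. ]
[array([662.,  78.,  85.]), array([441.2,  72.5,  85. ])]
ball (array([695.57610912,  57.27489891, 250.78968363]), np.float64(0.09502485442681613))
handle@85 [682.  27.  85.] [687.  27.  60.]
handle@85 [682. -14.  85.] [688. -14.  60.]
handle@85 [679. -58.  85.] [684. -59.  60.]
```

View pics/s1.png

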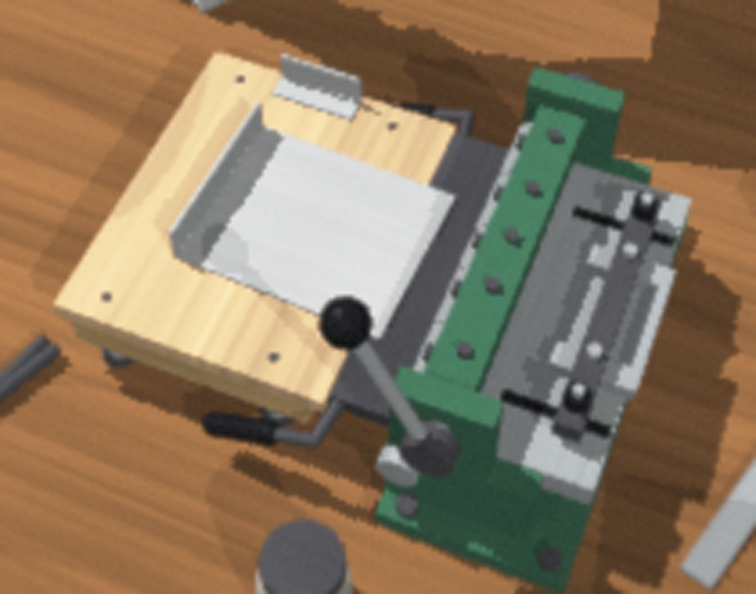

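drive_tool:
  rows:
    - [[0, 0, 0], -0.18]
    - [[0, 0, 0], -0.18]
    - [[0, 0, 0], -0.18]
    - [[0, 0, 0], -0.18]
    - [[0, 0, 0], -0.18]
    - [[0, 0, 0], -0.18]
    - [[0, 0, 0], -0.18]
    - [[0, 0, 0], -0.18]
    - [[0, 0, 0], -0.18]
    - [[0, 0, 0], -0.18]
    - [[0, 0, 0], -0.18]
    - [[0, 0, 0], -0.18]
  jaw: 0.085

```text
time_s: 2.9
tool_pos: [214.0, -479.4, 231.3]
orientation: [3.142, -0.0, 2.652]
force: [-0.6, -0.1, -0.5]
gripper_width: 84.9
```

drive_tool:
  rows:
    - [[0, 0, 0], -0.155]
    - [[0, 0, 0], -0.155]
    - [[0, 0, 0], -0.15]
    - [[-0.0307, 0.0363, 0], 0]
    - [[-0.0307, 0.0363, 0], 0]
    - [[-0.0307, 0.0363, 0], 0]
    - [[-0.0307, 0.0363, 0], 0]
    - [[-0.0307, 0.0363, 0], 0]
    - [[-0.0307, 0.0363, 0], 0]
    - [[-0.0307, 0.0363, 0], 0]
    - [[-0.0307, 0.0363, 0], 0]
    - [[-0.0307, 0.0363, 0], 0]

```text
time_s: 4.4
tool_pos: [502.2, -150.6, 231.3]
orientation: [-3.138, 0.003, 3.121]
force: [1.0, -0.9, 0.3]
gripper_width: 84.8
```

drive_tool:
  rows:
    - [[-0.0136, 0.0133, 0], 0.004]
    - [[-0.0136, 0.0133, 0], 0]
    - [[0, 0, 0.03], 0]
    - [[0, 0, 0.03], 0]
    - [[0, 0, 0.03], 0]
    - [[0, 0, 0.015], 0]
    - [[0, 0, 0], 0]

```text
time_s: 5.28
tool_pos: [535.1, -121.3, 124.5]
orientation: [-3.138, 0.007, 3.121]
force: [-0.4, -0.8, 1.4]
gripper_width: 84.8
```

```bash
python3 - <<'E'
from h import *
s=ctrl.snapshot('scene');a=s['color'][120:300,200:430];cv2.imwrite('pics/s2.png',cv2.resize(a,None,fx=3.3,fy=3.3,interpolation=cv2.INTER_CUBIC))
q=ctrl.get_state();print(q['tool_pos'],q['orientation'],q['qpos'].round(2))
E
```

```text
[ 535.57817096 -121.48119824  125.41745373] [-3.13752788  0.00803237  3.12111743] [-0.34  0.1  -0.05  1.41 -0.   -0.32]
```

View pics/s2.png

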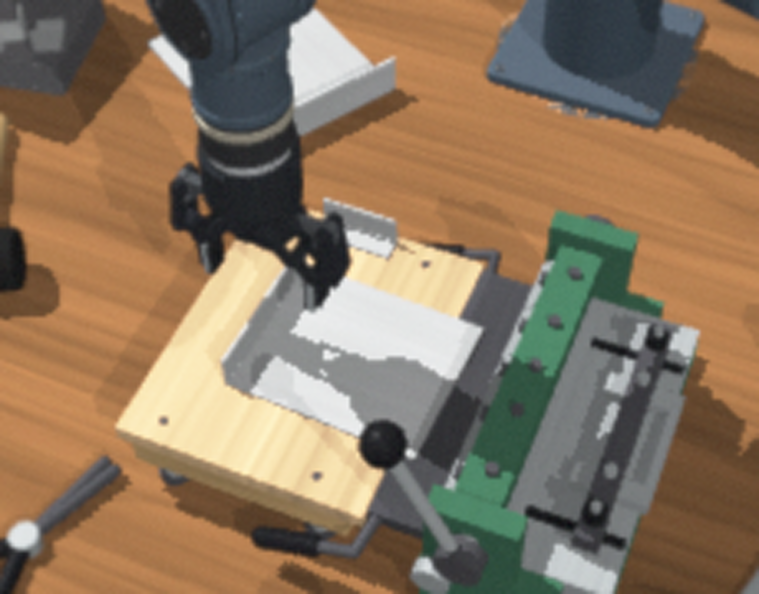

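drive_tool:
  rows:
    - [[0.0025, -0.0015, 0.01], 0]
    - [[0.0025, -0.0015, 0.01], 0]
    - [[0, 0, 0.008], 0]
    - [[0, 0, 0.004], 0]
    - [[0, 0, 0], 0]

```text
time_s: 5.95
tool_pos: [532.5, -125.8, 94.7]
orientation: [-3.136, 0.014, 3.121]
force: [-0.1, -0.6, 0.3]
gripper_width: 85.0
```

drive_tool:
  rows:
    - [[0, 0, 0.004], 0]
    - [[0, 0, 0.001], 0]

```text
time_s: 6.2
tool_pos: [533.0, -125.9, 89.8]
orientation: [-3.135, 0.014, 3.121]
force: [-0.5, 0.1, -0.9]
gripper_width: 84.8
```

drive_tool:
  rows:
    - [[0, 0, 0], 0]
    - [[0, 0, 0], 0]
    - [[0, 0, 0], 0]
    - [[0, 0, 0], 0]
    - [[0, 0, 0], 0]
    - [[0, 0, 0], 0]
  jaw: 0.0

```text
time_s: 6.95
tool_pos: [533.7, -125.9, 90.6]
orientation: [-3.135, 0.016, 3.12]
force: [1.0, -1.1, -0.3]
gripper_width: 1.6
```

drive_tool:
  rows:
    - [[0, 0, 0], 0]
    - [[0, 0, 0], 0]

```text
time_s: 7.2
tool_pos: [533.7, -125.9, 90.5]
orientation: [-3.136, 0.016, 3.12]
force: [-0.3, -0.8, -0.2]
gripper_width: 1.4
```

```bash
python3 - <<'E'
from h import *
s=ctrl.snapshot('scene');a=s['color'][120:300,200:430];cv2.imwrite('pics/s3.png',cv2.resize(a,None,fx=3.3,fy=3.3,interpolation=cv2.INTER_CUBIC))
for i in range(3):
  q=ctrl.get_state();print(q['gripper_width'],q['force'])
  ctrl.snapshot('scene')
E
```

```text
1.515850974818674 [ 0.16337641 -0.09467197 -0.00531821]
1.9606726990250494 [0.39675224 0.06370023 0.72142706]
1.6301366236356885 [ 0.99656788 -0.18697922  0.08537485]
```

View pics/s3.png

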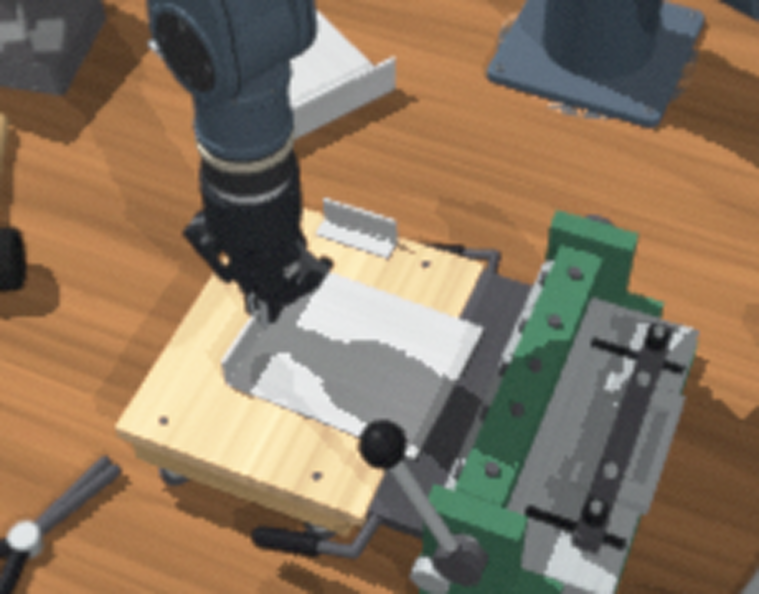

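drive_tool:
  rows:
    - [[0, 0, -0.003], 0]
    - [[0, 0, -0.003], 0]
    - [[0, 0, 0], 0]
    - [[0, 0, 0], 0]

```text
time_s: 7.9
tool_pos: [532.3, -125.8, 95.5]
orientation: [-3.135, 0.013, 3.121]
force: [0.2, -1.1, -2.2]
gripper_width: 1.9
```

```bash
python3 - <<'E'
from h import *
F=[];M=[]
for i in range(4):
  s=ctrl.snapshot('scene');q=ctrl.get_state();F.append(q['force']);M.append(q['moment'])
print(np.mean(F,0),np.mean(M,0),q['gripper_width'],q['tool_pos'],q['orientation'])
a=s['color'][150:280,220:390];cv2.imwrite('pics/s4.png',cv2.resize(a,None,fx=4.5,fy=4.5,interpolation=cv2.INTER_CUBIC))
E
```

```text
[ 0.49448708 -0.16132056 -2.5194728 ] [-0.14084485  0.0012484   0.005687  ] 1.585470501785724 [ 532.43962948 -125.8278098    95.59511291] [-3.13506498  0.01306023  3.12072625]
```

View pics/s4.png

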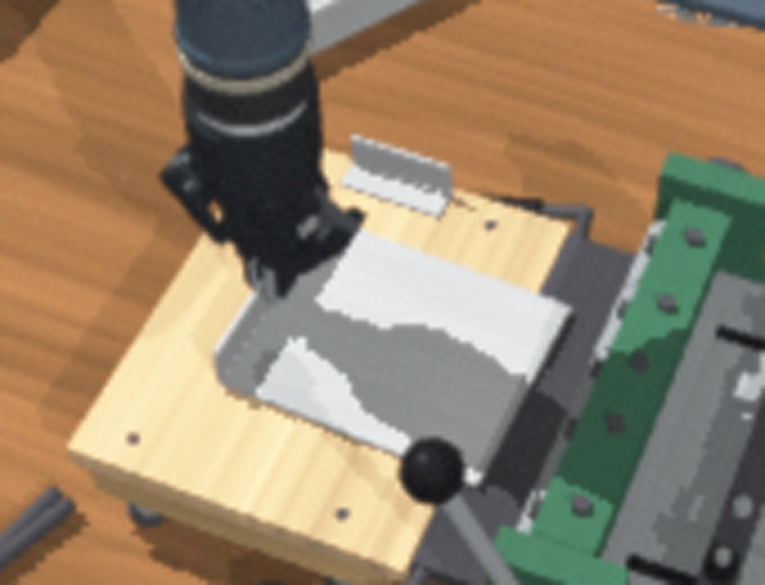

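drive_tool:
  rows:
    - [[0, 0, -0.0025], -0.02]
    - [[0, 0, 0], -0.02]
    - [[0, 0.004, 0], 0]
    - [[0, 0.005, 0], 0]
    - [[0, 0.005, 0], 0]
    - [[0, 0.004, 0], 0]
    - [[0, 0, 0], 0]

```text
time_s: 8.98
tool_pos: [531.9, -106.1, 98.1]
orientation: [-3.135, 0.013, -3.119]
force: [0.4, 1.0, -2.0]
gripper_width: 1.7
```

```bash
cat > st.py <<'E'
from h import *
F=[];M=[]
for i in range(3):
  s=ctrl.snapshot('scene');q=ctrl.get_state();F.append(q['force']);M.append(q['moment'])
print(q['time_s'],np.mean(F,0).round(2),np.mean(M,0).round(3),q['tool_pos'].round(1),q['orientation'].round(4),round(q['gripper_width'],1))
E
python3 st.py
python3 - <<'E'
from m import *
p=ctrl.snapshot('top');g=p['color'];cv2.imwrite('pics/t5.png',cv2.resize(g[110:270,200:400],None,fx=3.7,fy=3.7,interpolation=cv2.INTER_CUBIC))
E
```

```text
9.125 [ 0.19  0.01 -2.71] [-0.129 -0.001  0.018] [ 531.9 -106.5   98.1] [-3.1347  0.0127 -3.1195] 1.8
```

View pics/t5.png

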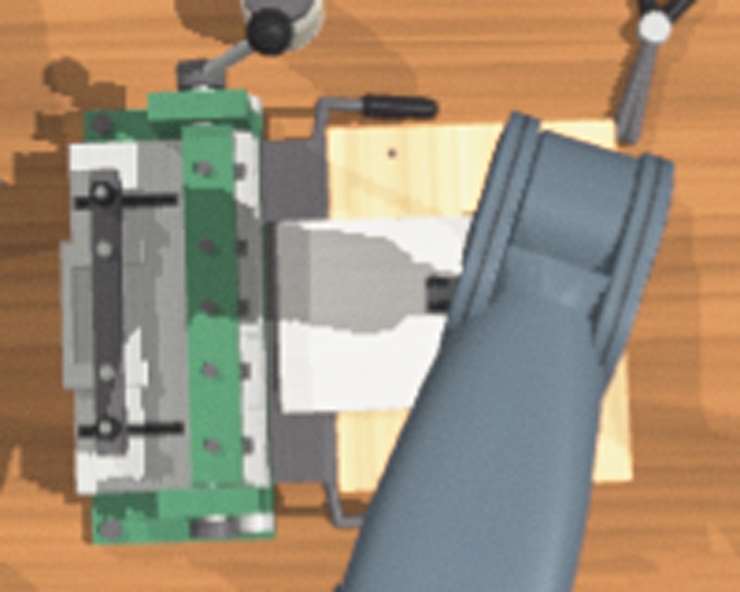

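drive_tool:
  rows:
    - [[0, 0.004, 0], 0]
    - [[0, 0.004, 0], 0]
    - [[0, 0.003, 0], 0]
    - [[0, 0.003, 0], 0]
    - [[0, 0.003, 0], 0]
    - [[0, 0.003, 0], 0]
    - [[0, 0.004, 0], 0]
    - [[0, 0.004, 0], 0]
    - [[0, 0, 0], 0]

```text
time_s: 10.3
tool_pos: [531.3, -76.7, 97.9]
orientation: [-3.135, 0.013, -3.12]
force: [0.2, -0.8, -1.7]
gripper_width: 1.6
```

```bash
python3 st.py
```

```text
10.45 [ 0.01  0.17 -2.04] [-0.147  0.018 -0.002] [531.3 -77.1  97.9] [-3.1347  0.0128 -3.1204] 1.4
```

drive_tool:
  rows:
    - [[0, 0.003, 0], 0]
    - [[0, 0.003, 0], 0]
    - [[0, 0.003, 0.001], 0]
    - [[0, 0, 0], 0]

```text
time_s: 10.95
tool_pos: [531.5, -67.6, 97.1]
orientation: [-3.135, 0.014, -3.121]
force: [0.1, 0.5, -0.8]
gripper_width: 1.3
```

```bash
python3 st.py
```

```text
11.1 [ 0.68  0.18 -1.76] [ 0.054 -0.041  0.007] [531.4 -67.9  97.1] [-3.1349  0.0136 -3.1211] 1.6
```

drive_tool:
  rows:
    - [[0, 0.0, 0.001], 0]
    - [[0, 0, 0], 0]

```text
time_s: 11.35
tool_pos: [531.6, -68.0, 96.5]
orientation: [-3.135, 0.014, -3.121]
force: [0.6, 0.2, -1.4]
gripper_width: 1.8
```

```bash
python3 st.py
```

```text
11.5 [-0.41 -0.16 -0.52] [0.172 0.038 0.036] [531.6 -68.   96.5] [-3.1349  0.014  -3.1212] 1.8
```

drive_tool:
  rows:
    - [[0, 0.003, 0], 0]
    - [[0, 0.003, 0], 0]
    - [[0, 0.003, 0], 0]
    - [[0, 0.003, 0], 0]
    - [[0, 0.003, 0], 0]
    - [[0, 0.003, 0], 0]
    - [[0, 0.003, 0], 0]
    - [[0, 0.001, 0], 0]

```text
time_s: 12.5
tool_pos: [531.6, -45.2, 96.8]
orientation: [-3.133, 0.015, -3.122]
force: [0.5, -1.5, -0.8]
gripper_width: 1.9
```

drive_tool:
  rows:
    - [[0, 0.0007, 0], 0]
    - [[0, 0.0007, 0], 0]
    - [[0, 0.0007, 0], 0]
    - [[0, 0.0007, 0], 0]
    - [[0, 0.0007, 0], 0]
    - [[0, 0.0007, 0], 0]
    - [[0, 0.0007, 0], 0]
    - [[0, 0.0007, 0], 0]

```text
time_s: 13.5
tool_pos: [531.5, -39.5, 96.8]
orientation: [-3.133, 0.015, -3.122]
force: [-0.2, -1.0, -0.6]
gripper_width: 2.0
```

```bash
python3 st.py
```

```text
13.65 [ 0.39 -0.69 -0.5 ] [-0.042  0.003 -0.028] [531.5 -39.4  96.8] [-3.133   0.0152 -3.122 ] 1.7
```

drive_tool:
  rows:
    - [[0, 0.0007, 0], 0]
    - [[0, 0.0007, 0], 0]
    - [[0, 0.0007, 0], 0]
    - [[0, 0.0007, 0], 0]
    - [[0, 0.0007, 0], 0]
    - [[0, 0.0007, 0], 0]
    - [[0, 0.0007, 0], 0]
    - [[0, 0.0007, 0], 0]
    - [[0, 0.0007, 0], 0]
    - [[0, 0.0007, 0], 0]

```text
time_s: 14.9
tool_pos: [531.4, -32.0, 96.8]
orientation: [-3.133, 0.015, -3.122]
force: [0.3, -1.1, -1.0]
gripper_width: 1.8
```

drive_tool:
  rows:
    - [[0, 0.0007, 0], 0]
    - [[0, 0.0007, 0], 0]
    - [[0, 0.0007, 0], 0]
    - [[0, 0.0007, 0], 0]
    - [[0, 0.0007, 0], 0]
    - [[0, 0.0007, 0], 0]
    - [[0, 0.0007, 0], 0]
    - [[0, 0.0007, 0], 0]
    - [[0, 0.0007, 0], 0]
    - [[0, 0.0007, 0], 0]

```text
time_s: 16.15
tool_pos: [531.2, -24.6, 96.7]
orientation: [-3.133, 0.015, -3.122]
force: [-0.1, -1.3, 0.3]
gripper_width: 2.1
```

drive_tool:
  rows:
    - [[0, 0.0007, 0], 0]
    - [[0, 0.0007, 0], 0]
    - [[0, 0.0007, 0], 0]
    - [[0, 0.0007, 0], 0]
    - [[0, 0.0007, 0], 0]
    - [[0, 0.0007, 0], 0]
    - [[0, 0.0007, 0], 0]
    - [[0, 0.0007, 0], 0]
    - [[0, 0.0007, 0], 0]
    - [[0, 0.0007, 0], 0]

```text
time_s: 17.4
tool_pos: [531.1, -17.1, 96.7]
orientation: [-3.133, 0.015, -3.122]
force: [-0.0, -1.4, -0.5]
gripper_width: 1.7
```

drive_tool:
  rows:
    - [[0, 0.0007, 0], 0]
    - [[0, 0.0007, 0], 0]
    - [[0, 0.0007, 0], 0]
    - [[0, 0.0007, 0], 0]
    - [[0, 0.0007, 0], 0]
    - [[0, 0.0007, 0], 0]
    - [[0, 0.0007, 0], 0]
    - [[0, 0.0007, 0], 0]
    - [[0, 0.0007, 0], 0]
    - [[0, 0.0007, 0], 0]

```text
time_s: 18.65
tool_pos: [531.1, -10.1, 96.8]
orientation: [-3.131, 0.016, -3.122]
force: [0.5, -3.1, 0.3]
gripper_width: 1.7
```

drive_tool:
  rows:
    - [[0, 0.0007, 0], 0]
    - [[0, 0.0007, 0], 0]

```text
time_s: 18.9
tool_pos: [531.4, -10.0, 97.2]
orientation: [-3.128, 0.016, -3.123]
force: [0.1, -4.3, 0.5]
gripper_width: 1.9
```

```bash
python3 st.py
```

```text
19.05 [ 0.16 -4.4   0.44] [-0.802  0.024  0.121] [531.5 -10.   97.2] [-3.1284  0.0163 -3.1226] 1.5
```

drive_tool:
  rows:
    - [[0, 0.001, 0], -0.004]
    - [[0, 0.001, 0], 0]

```text
time_s: 19.3
tool_pos: [531.6, -10.0, 97.6]
orientation: [-3.124, 0.017, -3.12]
force: [0.2, -4.9, 1.4]
gripper_width: 2.1
```

```bash
python3 st.py
```

```text
19.45 [-0.19 -5.8   0.78] [-1.015  0.104  0.043] [531.7  -9.9  97.6] [-3.1242  0.0167 -3.1199] 1.6
```

drive_tool:
  rows:
    - [[0, 0, 0], 0]
    - [[0, 0, 0], 0]
    - [[0, 0, 0], 0]
  jaw: 0.012

```text
time_s: 19.82
tool_pos: [531.2, -7.6, 97.2]
orientation: [-3.129, 0.016, -3.119]
force: [0.0, -2.5, 1.3]
gripper_width: 11.9
```

```bash
python3 st.py
```

```text
19.975 [-0.01 -0.63 -0.11] [-0.089 -0.003 -0.004] [531.3  -7.6  97.3] [-3.1294  0.0161 -3.1192] 12.3
```

drive_tool:
  rows:
    - [[0, 0.0007, 0], 0]
    - [[0, 0.0007, 0], 0]
    - [[0, 0.0007, 0], 0]
    - [[0, 0.0007, 0], 0]
    - [[0, 0.0007, 0], 0]
    - [[0, 0.0007, 0], 0]
    - [[0, 0.0007, 0], 0]

```text
time_s: 20.85
tool_pos: [531.3, -7.3, 97.3]
orientation: [-3.119, 0.016, -3.122]
force: [-0.4, -5.6, -0.6]
gripper_width: 11.9
```

```bash
python3 st.py
```

```text
21.0 [ 0.01 -5.7  -0.41] [-1.085  0.021 -0.004] [531.3  -7.3  97.3] [-3.1191  0.0158 -3.1221] 11.7
```

drive_tool:
  rows:
    - [[0, -0.0015, 0], 0]
    - [[0, -0.0015, 0], 0]
    - [[0, 0, 0], 0]

```text
time_s: 21.38
tool_pos: [531.1, -7.4, 97.0]
orientation: [-3.126, 0.016, -3.121]
force: [-0.5, -0.3, 0.3]
gripper_width: 12.0
```

drive_tool:
  rows:
    - [[0, 0, 0], 0]
    - [[0, 0, 0], 0]
    - [[0, 0, -0.01], 0]
    - [[0, 0, -0.03], 0]
    - [[0, -0.01, -0.03], 0]
    - [[0, -0.01, -0.03], 0]
    - [[0, -0.01, -0.03], 0]
    - [[0, 0, -0.005], 0]
  jaw: 0.04

```text
time_s: 22.38
tool_pos: [529.3, -34.8, 238.9]
orientation: [-3.128, 0.017, -3.119]
force: [0.2, 0.7, -0.5]
gripper_width: 39.8
```

```bash
python3 st.py; python3 - <<'E'
from h import *
p=ctrl.snapshot('scene')
cv2.imwrite('pics/s6.png',cv2.resize(p['color'][150:330,220:430],None,fx=3.3,fy=3.3,interpolation=cv2.INTER_CUBIC))
E
```

```text
22.525 [-0.01  0.07  0.13] [ 0.015  0.019 -0.003] [527.7 -33.8 235. ] [-3.1294  0.0105 -3.1179] 39.7
```

View pics/s6.png

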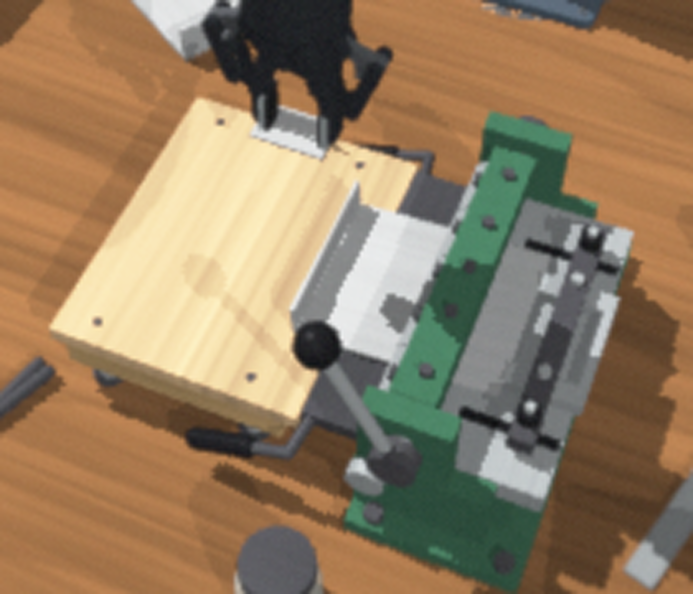

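drive_tool:
  rows:
    - [[0, 0, 0], 0.173]
    - [[0, 0, 0], 0.173]
    - [[0, 0, 0], 0.173]
    - [[0, 0, 0], 0.173]
    - [[0, 0, 0], 0.173]
    - [[0, 0, 0], 0.173]
    - [[0, 0, 0], 0.173]
    - [[0, 0, 0], 0.173]
    - [[0, 0, 0], 0.173]
  jaw: 0.085

```text
time_s: 23.7
tool_pos: [517.8, -27.9, 214.1]
orientation: [-3.117, 0.004, 1.562]
force: [0.7, -0.7, 0.3]
gripper_width: 85.4
```

```bash
python3 st.py; python3 - <<'E'
from m import *
p=ctrl.snapshot('top');s=ctrl.snapshot('scene')
for t in('lever_ball',):
  a=ctrl.look_for(p,t);b=ctrl.look_for(s,t);print([(d['position'],d['p']) for d in a+b])
cv2.imwrite('pics/t7.png',cv2.resize(p['color'][110:270,200:400],None,fx=3.7,fy=3.7,interpolation=cv2.INTER_CUBIC))
E
```

```text
23.85 [-0.05  0.34  0.41] [ 0.014 -0.028 -0.014] [517.9 -28.  214.5] [-3.1174  0.0042  1.5708] 85.4
[([123.8, 266.0], 0.55), ([274.6, 333.3], 0.9), ([195.0, 191.4], 0.54)]
```

View pics/t7.png

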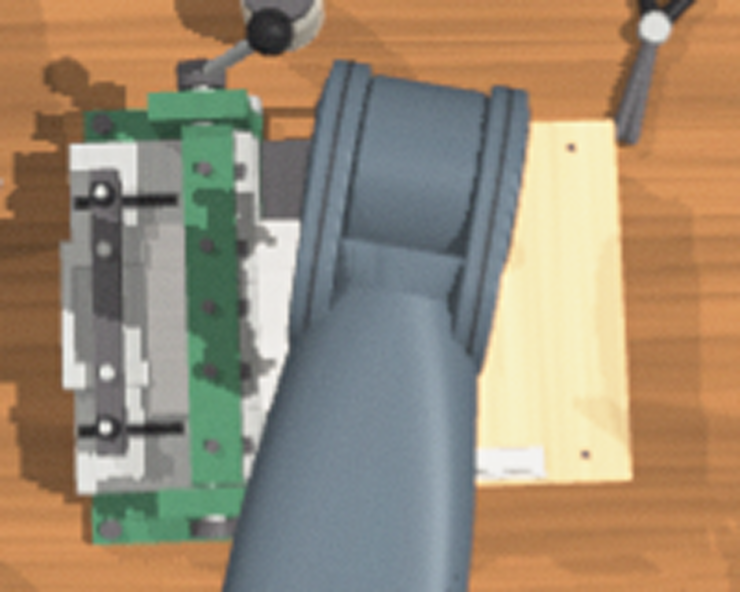

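drive_tool:
  rows:
    - [[-0.004, 0.03, -0.005], 0]
    - [[-0.004, 0.03, -0.005], 0]
    - [[-0.004, 0.03, -0.005], 0]
    - [[0, 0.03, -0.005], 0]
    - [[0, 0.03, 0], 0]
    - [[0, 0.018, 0], 0]
    - [[0, 0, 0], 0]

```text
time_s: 24.92
tool_pos: [691.6, -40.5, 231.3]
orientation: [-3.119, 0.005, 1.577]
force: [0.3, -0.0, 0.6]
gripper_width: 85.3
```

```bash
python3 st.py; python3 -c "
from h import *
print(ctrl.get_state()['qpos'].round(2))"
```

```text
25.075 [0.01 0.01 0.11] [-0.011  0.033  0.004] [690.2 -40.4 232.7] [-3.1199  0.0047  1.5767] 84.9
[-0.15  0.55  0.72  1.76 -0.01  1.41]
```

drive_tool:
  rows:
    - [[0.02, 0.003, 0], 0]
    - [[0.02, 0.002, 0], 0]
    - [[0.02, 0.001, 0], 0]
    - [[0.02, 0, 0], 0]
    - [[0.012, 0, 0], 0]
    - [[0.004, 0, 0], 0]
    - [[0, 0, 0], 0]

```text
time_s: 25.95
tool_pos: [694.2, 65.1, 234.2]
orientation: [-3.121, 0.004, 1.58]
force: [-0.2, 0.7, 0.3]
gripper_width: 85.0
```

```bash
python3 st.py
```

```text
26.1 [-0.1   0.21 -0.29] [ 0.016  0.002 -0.002] [694.3  64.1 234.2] [-3.1215  0.0041  1.579 ] 84.8
```

drive_tool:
  rows:
    - [[-0.004, 0.001, 0.001], 0]
    - [[-0.002, 0, 0.001], 0]
    - [[0, 0, 0], 0]

```text
time_s: 26.48
tool_pos: [695.5, 55.7, 231.9]
orientation: [-3.121, 0.005, 1.576]
force: [0.1, -0.4, -0.5]
gripper_width: 85.0
```

drive_tool:
  rows:
    - [[0, 0, 0], 0]
    - [[0, 0, 0], 0]
    - [[0, 0, 0], 0]
    - [[0, 0, 0], 0]
    - [[0, 0, 0], 0]
  jaw: 0.0

```text
time_s: 27.1
tool_pos: [697.3, 55.4, 232.5]
orientation: [-3.126, 0.005, 1.576]
force: [0.9, -0.1, -1.4]
gripper_width: 29.2
```

```bash
python3 st.py
```

```text
27.25 [ 1.25 -0.47  0.14] [-0.045 -0.287 -0.01 ] [697.3  55.4 232.5] [-3.1259  0.0049  1.5761] 28.9
```

drive_tool:
  rows:
    - [[-0.0058, 0.0001, 0.003], 0]
    - [[-0.0057, 0.0001, 0.003], 0]
    - [[-0.0054, 0.0001, 0.0036], 0]
    - [[-0.0054, 0.0001, 0.0036], 0]
    - [[-0.005, 0.0001, 0.0041], 0]
    - [[-0.005, 0.0001, 0.0042], 0]
    - [[0, 0, 0], 0]

```text
time_s: 28.12
tool_pos: [698.0, 22.1, 211.7]
orientation: [-3.129, 0.001, 1.576]
force: [0.0, 0.1, 1.2]
gripper_width: 29.4
```

```bash
python3 st.py
```

```text
28.275 [ 0.95 -3.09 -0.23] [-0.371 -0.591  0.93 ] [698.   22.2 211.8] [-3.1289e+00  2.3000e-03  1.5752e+00] 29.0
```

drive_tool:
  rows:
    - [[-0.0046, 0.0001, 0.0046], 0]
    - [[-0.0046, 0.0001, 0.0046], 0]
    - [[-0.0041, 0.0001, 0.005], 0]
    - [[-0.0041, 0.0001, 0.005], 0]
    - [[-0.0036, 0.0001, 0.0054], 0]
    - [[-0.0036, 0.0001, 0.0055], 0]
    - [[0, 0, 0], 0]

```text
time_s: 29.15
tool_pos: [696.9, -15.3, 183.2]
orientation: [-3.129, 0.022, 1.564]
force: [-0.2, 0.4, -0.3]
gripper_width: 0.0
```

```bash
python3 st.py
```

```text
29.3 [ 0.04 -0.15  0.41] [-0.022  0.007  0.011] [697.4 -14.5 184.2] [-3.1302  0.0223  1.5645] -0.0
```

```bash
python3 - <<'E'
from m import *
p=ctrl.snapshot('top');s=ctrl.snapshot('scene')
for t in('lever_ball',):
  a=ctrl.look_for(p,t);b=ctrl.look_for(s,t);print([(d['position'],d['p']) for d in a],[(d['position'],d['p']) for d in b])
# arc predictions in scene view
for th in np.arange(0,1.3,.1):
  f=1.1345-th;X=[696,114.3-130*np.cos(f),132+130*np.sin(f)];print(round(th,1),np.round(X),proj(s,X)[0].round(0),proj(p,X)[0].round(0))
cv2.imwrite('pics/s8.png',cv2.resize(s['color'][170:320,240:420],None,fx=4,fy=4,interpolation=cv2.INTER_CUBIC))
E
```

```text
[] [([245.0, 303.2], 0.68), ([274.6, 323.4], 0.67), ([239.7, 337.9], 0.51)]
0.0 [696.  59. 250.] [317. 255.] [272. 118.]
0.1 [696.  48. 244.] [312. 254.] [277. 119.]
0.2 [696.  37. 237.] [307. 255.] [281. 119.]
0.3 [696.  27. 228.] [303. 255.] [286. 120.]
0.4 [696.  18. 219.] [300. 256.] [289. 121.]
0.5 [696.  10. 209.] [297. 257.] [293. 122.]
0.6 [696.   2. 198.] [294. 258.] [296. 123.]
0.7 [696.  -4. 187.] [292. 260.] [298. 124.]
0.8 [696.  -8. 175.] [290. 262.] [300. 125.]
0.9 [696. -12. 162.] [289. 264.] [301. 126.]
1.0 [696. -15. 149.] [289. 267.] [302. 128.]
1.1 [696. -16. 136.] [289. 270.] [303. 129.]
1.2 [696. -15. 123.] [289. 272.] [303. 130.]
```

View pics/s8.png

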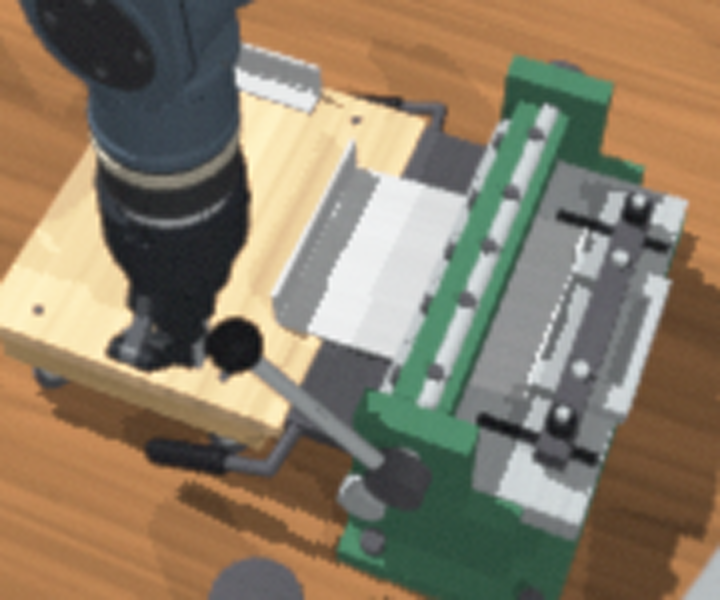

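drive_tool:
  rows:
    - [[-0.01, 0, 0], 0]
    - [[-0.005, 0, -0.01], 0]
    - [[0, 0, -0.022], 0]
    - [[0, 0, -0.022], 0]
    - [[0, 0, -0.008], 0]
    - [[0.015, 0, 0], 0]
    - [[0.02, 0, 0], 0]
    - [[0.008, 0, 0], 0]
    - [[0, 0, 0], 0]

```text
time_s: 30.62
tool_pos: [698.3, 16.6, 248.6]
orientation: [-3.131, 0.022, 1.565]
force: [-0.6, 0.1, 0.1]
gripper_width: 0.5
```

```bash
python3 st.py
```

```text
30.775 [-0.25  0.07  0.2 ] [0.031 0.004 0.018] [698.4  15.2 248.9] [-3.1316  0.0227  1.5633] -0.5
```

drive_tool:
  rows:
    - [[0.004, -0.001, 0.006], 0]
    - [[0.001, -0.001, 0.006], 0]
    - [[0, 0, 0.003], 0]
    - [[0, 0, 0.002], 0]

```text
time_s: 31.28
tool_pos: [696.3, 17.4, 231.6]
orientation: [-3.133, 0.026, 1.561]
force: [-1.1, -2.9, 4.9]
gripper_width: -0.1
```

```bash
python3 st.py
```

```text
31.425 [ 0.14 -1.3   2.5 ] [-0.383  0.065  0.019] [696.4  18.  231.6] [-3.133   0.0243  1.5609] 0.1
```

drive_tool:
  rows:
    - [[-0.0042, 0, 0.0048], 0]
    - [[-0.0041, 0, 0.005], 0]
    - [[-0.0038, 0, 0.0053], 0]
    - [[-0.0035, 0, 0.0055], 0]
    - [[-0.003, 0, 0.0057], 0]

```text
time_s: 32.05
tool_pos: [696.8, -3.1, 205.1]
orientation: [-3.136, 0.025, 1.56]
force: [-1.1, -2.1, 3.3]
gripper_width: 0.2
```

```bash
python3 st.py
```

```text
32.2 [-0.11 -0.25  0.69] [-0.098 -0.05   0.001] [696.2  -2.  204.2] [-3.1333  0.0228  1.5607] -0.1
```

drive_tool:
  rows:
    - [[-0.0025, 0, 0.006], 0]
    - [[-0.0025, 0, 0.006], 0]
    - [[-0.0018, 0, 0.006], 0]
    - [[-0.0015, 0, 0.003], 0]

```text
time_s: 32.7
tool_pos: [696.2, -10.9, 182.2]
orientation: [-3.134, 0.023, 1.561]
force: [0.0, -1.0, 0.4]
gripper_width: -0.3
```

```bash
python3 st.py
```

```text
32.85 [ 0.33 -0.39  0.95] [ 0.008 -0.05  -0.026] [695.8 -10.6 182.2] [-3.1329  0.0224  1.5616] 0.3
```

drive_tool:
  rows:
    - [[-0.0005, 0, 0.002], 0]
    - [[-0.0005, 0, 0.002], 0]
    - [[-0.0004, 0, 0.002], 0]

```text
time_s: 33.22
tool_pos: [696.0, -11.3, 179.6]
orientation: [-3.136, 0.022, 1.562]
force: [-2.6, 0.7, 6.5]
gripper_width: 0.1
```

```bash
python3 st.py
```

```text
33.375 [-1.43  0.42  5.72] [ 0.06   0.339 -0.013] [696.  -11.2 179.7] [-3.1364  0.0218  1.5625] 0.3
```

drive_tool:
  rows:
    - [[-0.0005, 0, 0.005], 0]
    - [[-0.0003, 0, 0.005], 0]
    - [[-0.0003, 0, 0.005], 0]

```text
time_s: 33.75
tool_pos: [696.2, -11.6, 178.6]
orientation: [3.135, 0.022, 1.563]
force: [-5.3, 0.9, 12.6]
gripper_width: -0.1
```

```bash
python3 st.py
```

```text
33.9 [-4.85  0.23 12.76] [ 0.068  0.985 -0.042] [696.2 -11.6 178.6] [3.135  0.022  1.5635] -0.2
```

drive_tool:
  rows:
    - [[0, 0, 0.007], 0]
    - [[0, 0, 0.008], 0]

```text
time_s: 34.15
tool_pos: [696.3, -11.8, 177.8]
orientation: [3.124, 0.024, 1.564]
force: [-8.9, 0.7, 22.6]
gripper_width: -0.2
```

```bash
python3 st.py
```

```text
34.3 [-7.45  0.1  19.18] [-0.033  1.616 -0.029] [696.3 -11.8 177.8] [3.1235 0.024  1.5639] -0.2
```

drive_tool:
  rows:
    - [[0, 0, -0.003], 0]
    - [[0, 0, -0.01], 0]
    - [[0, 0, -0.02], 0]
    - [[0, 0, -0.02], 0]
    - [[-0.03, -0.02, -0.01], 0]
    - [[-0.04, -0.03, 0], 0]
    - [[-0.04, -0.03, 0], 0]
    - [[-0.04, -0.03, 0], 0]
    - [[-0.04, -0.03, 0], 0]
    - [[-0.03, -0.02, 0], 0]
    - [[0, 0, 0], 0]

```text
time_s: 35.67
tool_pos: [529.7, -232.9, 240.5]
orientation: [3.131, 0.019, 1.568]
force: [0.2, 0.6, -0.5]
gripper_width: -0.1
```

```bash
python3 st.py; python3 - <<'E'
from m import *
p=ctrl.snapshot('top');s=ctrl.snapshot('scene')
a=cv2.resize(p['color'][110:270,190:350],(600,600),interpolation=cv2.INTER_CUBIC)
cv2.imwrite('pics/t9.png',a)
cv2.imwrite('pics/s9.png',cv2.resize(s['color'][170:320,240:420],None,fx=4,fy=4,interpolation=cv2.INTER_CUBIC))
E
```

```text
35.825 [-0.02  0.62 -0.31] [ 0.04   0.007 -0.019] [ 531.4 -230.3  240.5] [3.1299 0.0179 1.5725] -0.2
```

View pics/t9.png

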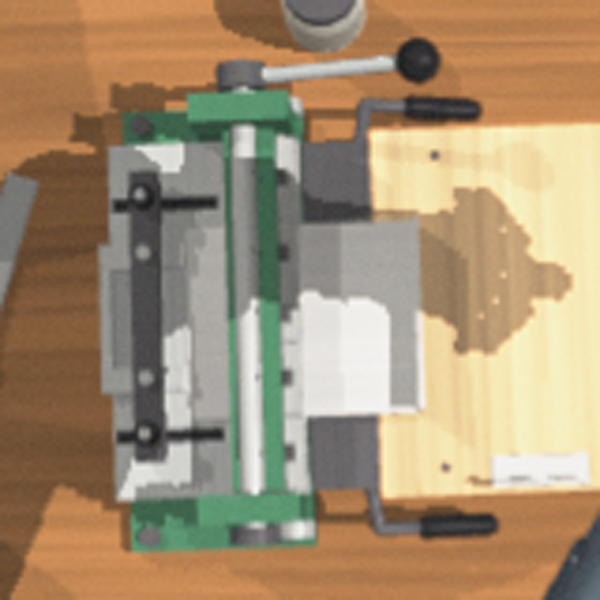

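View pics/s9.png

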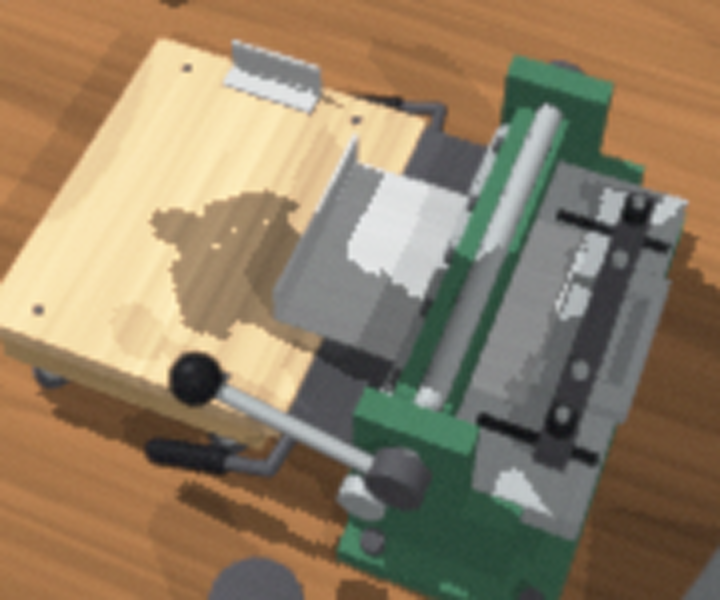

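```bash
python3 - <<'E'
from m import *
p=ctrl.snapshot('top');g=cv2.cvtColor(p['color'],cv2.COLOR_BGR2GRAY)
c=lambda u,v:np.array([u,v])*160/600+np.array([190,110])
for n,a,b,z,w in(('lip_out',(419,225),(424,410),117,2.5),('lip_in',(389,310),(389,410),87,2),('leafboard',(369,140),(372,215),79.5,2.5),('leafboard2',(377,420),(380,490),79.5,2.5),('board_all',(368,130),(380,495),79.5,2.5),('barback',(130,180),(135,455),110,2.5),('barfront',(158,180),(164,455),110,2.5),('nose',(191,235),(191,385),88,3),('beamfront',(301,130),(313,495),105,2),('sideR',(305,224),(385,222),88,2.5),('sideL',(310,416),(385,414),88,2.5)):
    l=refine(g,c(*a),c(*b),w);e=[atz(p,l[0]+s*l[1],z) for s in(-15,15)];d=e[1]-e[0]
    print(n,'res%.2f'%l[2],((e[0]+e[1])/2).round(1)[:2],'ang %.2f'%(np.degrees(np.arctan2(d[1],d[0]))%180))
cv2.imwrite('pics/t10.png',cv2.resize(p['color'][150:235,215:310],(760,680)[:1]+(600,),interpolation=cv2.INTER_CUBIC))
E
```

```text
lip_out res0.22 [523.2  -9.7] ang 178.37
lip_in res0.00 [500.7  12.3] ang 179.30
leafboard res0.13 [635.  25.] ang 2.09
leafboard2 res0.11 [424.3  20.5] ang 1.17
board_all res0.61 [529.1  20.5] ang 2.42
barback res0.07 [521.2 196.5] ang 1.42
barfront res0.06 [524.9 174.4] ang 1.14
nose res0.71 [534.7 156.2] ang 178.00
beamfront res0.06 [522.1  73.2] ang 1.37
sideR res0.06 [596.3  44.3] ang 91.82
sideL res0.04 [455.   42.1] ang 91.35
```

View pics/t10.png

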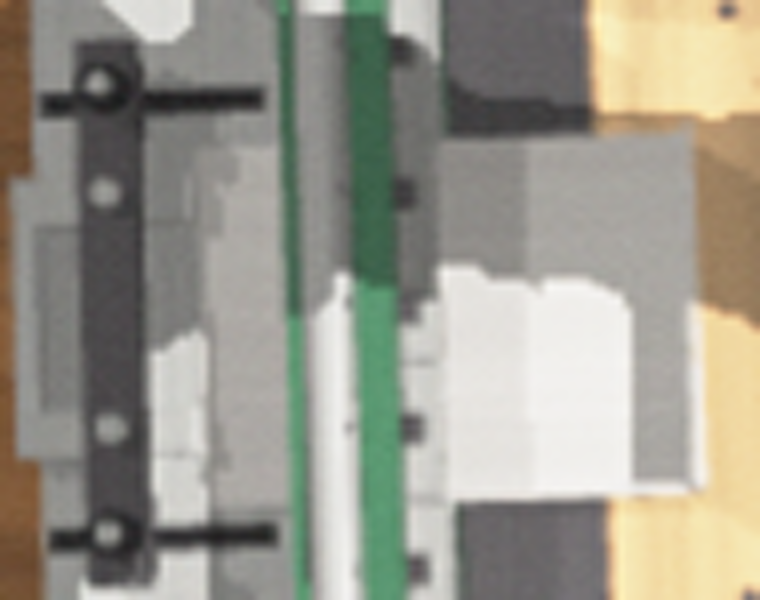

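```bash
python3 -c "
from bench import ctrl
print(ctrl.close_job())"
```

```text
the job is handed in; nothing more can be done
None
```

The blank is pushed home against the stop fingers and clamped. I handed the job in at about 36 s of the 72 s, with the arm clear and touching nothing.

**Slide:** I pinched the lip, raised the blank level by about 7.5 mm and slid it over the step with no force spike. About 26 mm in I lowered it until it touched the bed, then moved in short steps until it met resistance about 83 mm in.

**Seating:** First contact was about 4.4 N and mostly on the left stop finger, so I turned the blank slightly to even it out. After letting go of the lip I pushed its middle from behind. That read 5.7 N with almost no twist, which fits both fingers bearing.

**Clamping:** My first grip on the lever ball slipped off part-way, with no harm seen. I pushed the ball down with the closed fingers instead. The beam bit at about 0.9 rad and I finished at about 20 N before backing off.

**Last checks:**
- **Position:** The pictures show the nose and lip where the seating push left them and the lever staying down. I saw nothing else disturbed.
- **Squareness:** The blank's side edges read 1.35° to 1.8°, against about 1.1° to 1.4° for most of the folder's edges. That is near the limit of what the camera can show. The lip and nose fits disagreed, at about −2° to −0.7°, because shadows spoiled them, so I relied on the force reading.
- **Grip of the clamp:** I did not tug the blank to test it, so this rests on the force at the ball and the lever angle.

I viewed 13 pictures, three over the budget of 10.

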